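Pack the needle plate and hold the bayonet lid half-turned

ROBOT

A 7-joint arm with a two-finger parallel gripper is mounted at the origin on the work surface. World frame = base frame: x ahead of the robot, y to its left, z up, the work surface at z = 0. Lengths are in m, angles in rad, forces in N, time in s.
With the tool pointing down it reaches from about 0.425 to 0.925 m from the base axis. Payload 6.8 kg.
Tool frame: the origin (TCP) lies midway between the tips of the shut fingers; the grasp point (between the pads) lies 19 mm behind it; z points along the fingers, y is the line along which they close (so a half turn about z gives the same grasp; the last joint's range is limited). The gripper opens to 85 mm and grips with 20 to 120 N. Pads are 22 mm wide; open, the fingers measure 114 mm over their backs; the gripper's body (76 mm by 85 mm) begins 54 mm behind the grasp point. The pads swing forward as they close: fully open they stand 13 mm farther back than shut.
Start: joints at [-1.456, 0.477, 0.022, 1.555, -0.011, 1.109, -0.083], TCP at [0.149, 0.658, 0.231] pointing down, gripper open.
Joint ranges: [-2.96, 2.96], [-0.34, 2.1], [-1.41, 1.46], [0.24, 2.44], [-1.37, 4.51], [0.17, 1.92], [-2.96, 2.96]. Speed limits (rad/s): [2.39, 2.39, 3.14, 3.14, 3.14, 3.14, 3.14].

INTERFACE

Orientations are given as a unit quaternion [x, y, z, w].
In Python, from station import * gives the robot as it stands.
- The arm moves only by the shell command python3 -m handwheel 'ROWS' [OPENING]. ROWS is a JSON object whose one key "targets" holds a list of rows, each a list of 2 entries, a list of its own where there are three numbers: the shift along the world's x, y, z in cm, then the turn about the world's z in units of 8 degrees (1.0 is 8 degrees). In form: {"targets": [[[tx, ty, tz], roll], ...]}. A call has 1 to 20 rows; each row is the pose to reach, as a shift and turn from the pose commanded when the call began; what a row does not reach only later rows make up. A row lasts 1/10 s, in which the tool goes at most 50 mm and 8.59 degrees, less where a joint would pass 70% of its speed; a pose out of reach is approached as far as the arm can. A call with a gripper value outside its range is refused whole. OPENING is the finger opening in cm, from 0 to 8.54, set as the call begins (- or left out, the last holds). The fingers move at their own pace and stop on an object; the grip force is fixed at half the most. Time passes only in rows, so rows that repeat a pose let the fingers close. It gives the time, the measured TCP pose, the force, the opening and the grip force at its end, in the units of the state.
- sense(): the state, without advancing time (a new reading comes with each control period).
- read_camera(name): name is "scene" or "top" or "wrist"; returns a dict with "color" (400x640x3 uint8, red, green, blue), "fov_y" (degrees; the focal length in pixels is half the picture's height over the tangent of half this angle, whatever the lens; pixels are square), "cx", "cy" (the principal point, pixels), "rvec" (rotation vector, rad) and "tvec" (3), from world to camera coordinates, as OpenCV has them. Camera axes: x right, y down, z forward; pixel columns grow to the right and rows downward; lengths in m; the calibration is good to about 2 mm. A picture is of the moment at which its call begins. There is no depth.
- job_done(): hands the job in; it is judged then, once.
The state is a dict: "t": time; "q": joint angles; "joint_velocities": joint speeds; "tau": joint torques, N m; "ee_pos": TCP position; "tool_rot": TCP orientation; "ft_force": force on the tool from outside, world axes, zero at the start; "torque": the same for the moment, N m; "grip_width": finger opening in m; "grip_force": force on a finger pad.
Only numpy, scipy, OpenCV 4.12 (cv2) and the standard library are available. Lean on these libraries where they do the work, as an engineer would, in place of code of your own. Each camera call takes 0.05 s, during which the arm holds its last target. There are 200 camera calls.

TASK

Pack the sewing machine's spare needle plate in its round travel case: lift the small steel plate out of the wooden rack and slide it edgewise all the way down into the slot in the middle of the case base. Then set the tall lid over it, its two ears dropping through the two notches of the collar until the lid sits fully down, and twist it clockwise (seen from above) half-way, about 45 degrees, well short of the lock that clicks near 90 degrees. The lid is sprung and turns back by itself, so finish while still gripping it, holding it down and half-turned so that I can check the seal, and leave the jar, spool and tin alone.

Things in the scene. Friction and masses are not known exactly. Their poses are not given: they have to be found in the camera images.
- plate: Needle plate: bright steel rectangle 38 (x) x 5 (y) x 52 (z) mm with three dark slits, 0.09 kg, loose, standing upright in the rack's slot with 34 mm showing. Origin: centre of its lower edge; z up, y is its thin direction.
- rack: Light wooden block 74 x 50 x 24 mm, fixed. Slot 41 x 7.5 mm along its x axis, 18 mm deep from the top. Origin: centre of its underside on the table.
- case_base: Round grey plastic case base fixed to the table, dark inside, foot 124 mm across. Origin: centre of its underside, z up. A ring channel (floor 14 mm above the table, outer wall of inner radius 51 mm) lies under an inward lip: inner radius 38.5 mm, underside 23 mm, top 29 mm up. Two notches 22 mm wide cut the lip on the base's +x and -x axis, open from above. Same after a half turn.
- slot (a point): Centre of the slot's floor in the base, 20 mm above the table; turns with the base. The slot is cut in a white block 57 x 20 mm in the base's middle (top 40 mm up): 47 mm long along the base's x, 9 mm wide, 20 mm deep. With the plate fully in, 32 mm of it show.
- lid: Tall round grey lid, 70 mm across, open below (inside radius 32, height 64 mm), 0.16 kg, loose. Origin: centre of its lower rim, z up; fully down in the base it is 14 mm above the table. Two ears at the rim along +x and -x: 16 mm wide, 6 mm thick, reaching 48 mm from the axis. They drop in when lid x lies along base x (3 mm play), then it turns clockwise only. Same after a half turn.
- lid_grip (a point): Centre of the lid's grip bar, 82 mm above the lid's origin. The bar stands on the flat top along the lid's x axis: 56 long, 14 wide, 28 mm high (68 to 96 mm above the origin).
- follower (a joint): Sprung ring in the base's channel that the lid's ears push round, rad, 0 at rest, growing clockwise from above. The ears meet it after about 0.1 rad, so the lid's twist is about this + 0.1. It pushes back with 0.08 N m at 0, 0.15 at 0.7. The ears reach two sprung lock pips at about 1.0 rad of lid twist, click past them and stop at about 1.57.
- button_jar: Bystander: glass jar 56 mm across, 75 mm high, steel cap, loose. Origin: centre of its underside.
- spool: Bystander: white spool 44 mm across, 58 mm high, loose. Origin: centre of its underside.
- snap_tin: Bystander: flat round steel tin 64 mm across, 22 mm high, loose. Origin: centre of its underside.
There are look-alikes about, which are no part of the job. What is shaped like the lid but purple is not meant.

How it is judged:
On the way, in this order (a step that is already met when the one before it is completed fails the run):
1. the plate stands fully down in the base's slot, let go (horizontal distance between plate and case_base below 0.006 m and z of plate in the frame of case_base below 0.024 m and angle between the z axis of plate and the z axis of case_base, either way round below 0.25 rad and angle between the x axis of plate and the x axis of case_base, either way round below 0.25 rad and contact force between the fingers and plate below 0.1 N), for 0.2 s.
2. the lid sits fully down in the collar (horizontal distance between lid and case_base below 0.007 m and z of lid in the frame of case_base below 0.0185 m and angle between the z axis of lid and the z axis of case_base, either way round below 0.08 rad), for 0.1 s.
At the end, for the whole second after the job is handed in: Plate in the slot (within 4 mm of its floor, 6 mm of centre). Lid fully down (rim within 4.5 mm of the channel floor, 7 mm of centre, tilt under 0.08 rad), turned clockwise 0.56 to 1.0 rad, follower at 0.42 to 0.95 rad, fingers on it with over 2 N (all of step 2 and horizontal distance between plate and case_base below 0.006 m and z of plate in the frame of case_base below 0.024 m and angle between the z axis of plate and the z axis of case_base, either way round below 0.25 rad and angle between the x axis of plate and the x axis of case_base, either way round below 0.25 rad and angle between the x axis of lid and the x axis of case_base, either way round between 0.56 and 1 rad and value of joint follower between 0.42 and 0.95 rad and contact force between the fingers and lid above 2 N); the arm keeps its last pose, push and grip.
It fails at once if the lid is turned into the lock (follower beyond 1.1 rad) (value of joint follower above 1.1 rad).
It fails at once if the jar is disturbed (moved over 20 mm) (distance of button_jar from where it was at the start of the episode above 0.02 m).
It fails at once if the spool is disturbed (moved over 20 mm) (distance of spool from where it was at the start of the episode above 0.02 m).
It fails at once if the tin is disturbed (moved over 20 mm) (distance of snap_tin from where it was at the start of the episode above 0.02 m).
It also fails if it takes over 64 s, if anything falls off the work surface, if the arm or the gripper's body presses on something with over 40 N, if the wrist force passes 120 N, or if a joint passes its speed limit or range.

## Working session

There is one attempt and no reset: what is moved stays moved. The work goes in short steps, Python scripts to look and compute and a shell command to move; the robot and the scene stay as the last step left them, time stands still between calls to the robot, and variables do not carry over. Pictures are saved under pics/ and viewed, at most 10 in all, crops included, and the job is handed in when it is done.

```bash
ls; mkdir -p pics; cat > h.py <<'E'
from station import *
import numpy as np, cv2
def cam(n):
    c=read_camera(n); c['color']=np.ascontiguousarray(c['color']); return c
def KRt(c):
    h=c['color'].shape[0]; f=h/2/np.tan(np.radians(c['fov_y'])/2)
    K=np.array([[f,0,c['cx']],[0,f,c['cy']],[0,0,1]]); R=cv2.Rodrigues(np.array(c['rvec'],float))[0]
    return K,R,np.array(c['tvec'],float).ravel()
def ray(c,uv,z):
    K,R,t=KRt(c); o=-R.T@t; d=R.T@np.linalg.inv(K)@np.array([uv[0],uv[1],1.]); return o+d*(z-o[2])/d[2]
def proj(c,p):
    K,R,t=KRt(c); q=K@(R@np.array(p,float)+t); return q[:2]/q[2]
def save(img,name): cv2.imwrite('pics/'+name,img[:,:,::-1])
E
python3 - <<'E'
from h import *
a=cam('scene');b=cam('top')
im=np.vstack([a['color'],b['color']]); save(cv2.resize(a['color'],None,fx=1.25,fy=1.25),'s0.png');save(cv2.resize(b['color'],None,fx=1.25,fy=1.25),'t0.png')
s=sense();print({k:np.round(v,3) for k,v in s.items()})
for c in(a,b):
    K,R,t=KRt(c);print(-R.T@t,R[2],K[0,0])
E
```

```text
pics
{'t': np.float64(0.1), 'q': array([-1.456,  0.478,  0.022,  1.556, -0.012,  1.109, -0.083]), 'joint_velocities': array([ 0.001, -0.001,  0.001, -0.004,  0.   , -0.   ,  0.001]), 'tau': array([ 4.0000e-03, -5.9777e+01,  1.6130e+00, -2.8195e+01,  1.3000e-02,
        5.0000e-03, -0.0000e+00]), 'ee_pos': array([0.149, 0.658, 0.23 ]), 'tool_rot': array([ 0.111,  0.994, -0.001, -0.   ]), 'ft_force': array([-0.082, -0.164,  0.123]), 'torque': array([-0.009, -0.022,  0.023]), 'grip_force': np.float64(0.0), 'grip_width': np.float64(0.086)}
[ 1.21979061 -0.74551614  0.78406232] [-0.53045703  0.63292655 -0.56393201] 509.98615013131587
[ 0.42404509 -0.00308123  0.89075166] [ 0.19472851  0.02350183 -0.98057558] 401.03681754826806
```

View pics/s0.png

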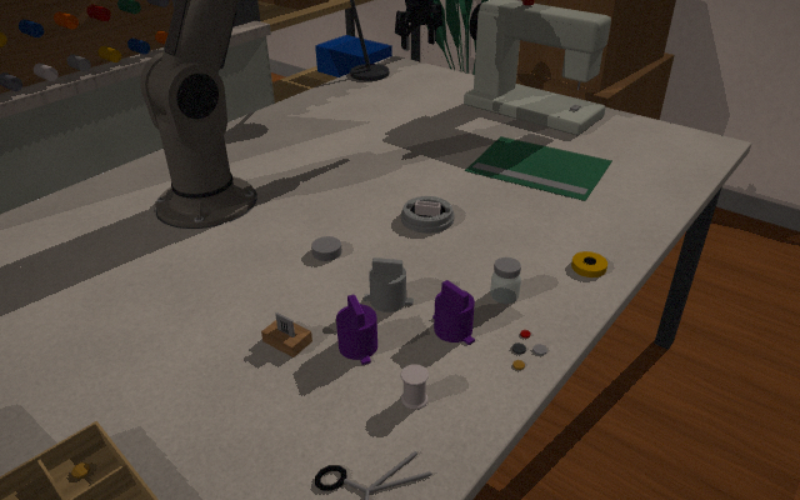

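View pics/t0.png

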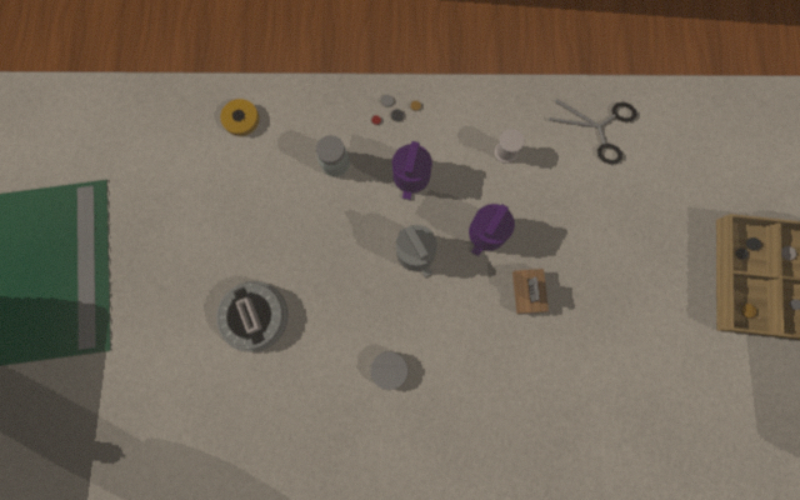

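The grey lid is at t0 (416,248). The things that could be mistaken for it are the two purple lids at (412,168) and (490,228). The base is at (252,316), and the rack with the plate is at (532,290). The tin at (390,370), jar at (332,150) and spool at (510,147) are bystanders. By its colour, the lid I want is the grey one. Next I'll take one close crop and rough positions.

```bash
python3 - <<'E'
from h import *
b=cam('top');I=b['color']
def crop(u,v,r=28,s=9): return cv2.resize(I[v-r:v+r,u-r:u+r],None,fx=s,fy=s,interpolation=cv2.INTER_CUBIC)[:, :]
o=np.hstack([cv2.resize(crop(u,v),(266,266)) for u,v in((333,198),(425,233),(201,252))]); save(np.clip(o*1.6,0,255).astype(np.uint8),'c0.png')
for n,u,v,z in(('lid',333,198,.07),('plate',426,230,.052),('base',200,252,.04),('jar',264,120,.075),('spool',408,114,.058),('tin',311,297,.022),('p1',329,134,.07),('p2',392,182,.07)): print(n,np.round(ray(b,(u,v),z),3))
E
```

```text
lid [ 0.588 -0.018  0.07 ]
plate [ 0.526 -0.213  0.052]
base [0.473 0.262 0.04 ]
jar [0.757 0.133 0.075]
spool [ 0.781 -0.181  0.058]
tin [0.384 0.025 0.022]
p1 [ 0.729 -0.008  0.07 ]
p2 [ 0.624 -0.141  0.07 ]
```

View pics/c0.png

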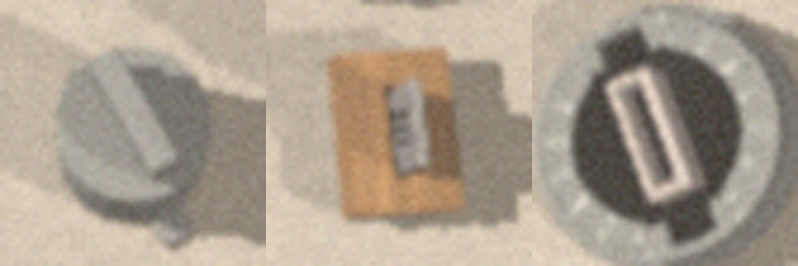

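```bash
python3 -m handwheel '{"targets":[[[32,-40,5],0],[[32,-40,5],0],[[32,-40,5],0],[[32,-40,5],0],[[32,-40,5],0],[[32,-40,5],0],[[32,-40,5],0],[[32,-40,5],0],[[32,-40,5],0],[[32,-40,5],0],[[32,-40,5],0],[[32,-40,5],0],[[32,-40,5],0],[[32,-40,5],0]]}'
python3 - <<'E'
from h import *
c=cam('wrist');K,R,t=KRt(c);o=-R.T@t;print(o,R[2],K[0,0],proj(c,(.473,.262,.04)),proj(c,(.588,-.018,.07)),sense()['ee_pos'])
save(c['color'],'w0.png');np.save('w0.npy',c,allow_pickle=True)
E
```

```text
t: 1.55
ee_pos: [0.4678, 0.26, 0.2809]
tool_rot: [0.11, 0.994, 0.0, -0.001]
ft_force: [0.2, 0.6, -0.2]
grip_width: 0.0849
grip_force: 0.0
[0.39005965 0.27727146 0.42425417] [ 0.30314313 -0.06819265 -0.95050198] 285.30449733450286 [324.27895712 170.68538975] [154.30599302 291.58674035] [0.46789054 0.26003781 0.28097014]
```

View pics/w0.png

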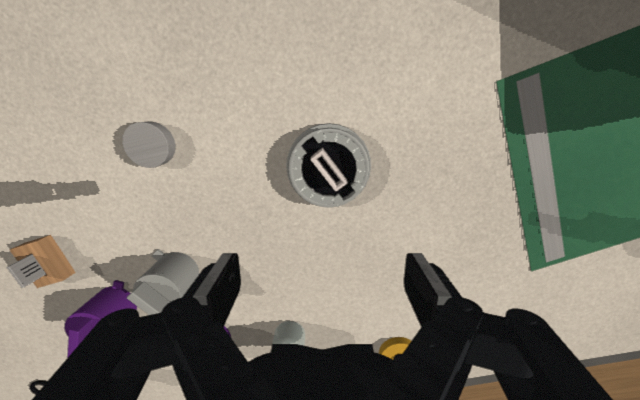

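w0 shows the case base at (328,168), with the white slot block in the middle and the notches at (311,145) and (345,190). The tin is at (148,144), the lid at (165,280) and the rack at (42,260).

```bash
cat >> h.py <<'E'
def world_rect(c,m,z):
    "largest contour of mask -> world min-area rect on plane z: centre, long side angle deg, sides mm"
    cs,_=cv2.findContours(m.astype(np.uint8),cv2.RETR_EXTERNAL,cv2.CHAIN_APPROX_NONE)
    k=max(cs,key=cv2.contourArea).reshape(-1,2); P=np.array([ray(c,p,z)[:2] for p in k])
    (x,y),(w,h),_=r=cv2.minAreaRect((P*1000).astype(np.float32)); B=cv2.boxPoints(r); e=[B[1]-B[0],B[2]-B[1]]; e=max(e,key=np.linalg.norm)
    return np.round([x,y,np.degrees(np.arctan2(e[1],e[0]))%180,w,h],1), k.mean(0).round(1)
def near(c,uv,r):
    yy,xx=np.mgrid[:400,:640]; return (xx-uv[0])**2+(yy-uv[1])**2<r*r
E
python3 - <<'E'
from h import *
for c in(np.load('w0.npy',allow_pickle=True).item(),cam('top')):
    uv=proj(c,(.473,.262,.04)); g=c['color'].astype(int); V=g.max(2); n=near(c,uv,24 if c['fov_y']>60 else 20)
    # block: bright inside dark interior
    S=n&(V>110); lab=cv2.connectedComponents(S.astype(np.uint8))[1]
    print('fov',c['fov_y'], [int((lab==i).sum()) for i in range(1,lab.max()+1)][:8])
    r=int(uv[1]);u=int(uv[0]); 
    print(V[r-24:r+25:3,u-28:u+29:3] )
E
```

```text
fov 70.06132807627142 [496, 36, 2, 1]
[[140 155  62  22  21  20  24  22  24  19  23  24  18  10  16  15  61 154
  152]
 [164 154 147  28  17  11  14  12  86 126  22  25  22  15  18  16  14  39
  150]
 [152 151 153 130  14  12  23 102 195 202  83  17  20  18  17   7  17  11
   34]
 [144 151 144  19  16  30 124 209 186 192 188  41  18  16  17  15  14  14
   16]
 [151 182  85   6  11 151 211 139  11 100 208 178  19  22  20  14   8  14
   12]
 [152 153 100  14   8 101 211 200  32  14 116 209 136  18  19   5   2  14
   18]
 [151 151  47  12  15  15 162 213 160  19  14 155 204  92  15  17  14  12
   15]
 [161 153  27   7   6  11  11 177 219  94   9  30 190 189  43  13  11  10
    8]
 [153 153  33  13  19  13  13  28 205 223  80   6  61 207 184  20   6   8
   14]
 [151 153  78  18  11  14  16  15  44 208 213  43  18 109 209 137   8  13
   12]
 [151 150 110  18  11  17  16  18  17 101 215 190  19  10 155 206  83  12
   15]
 [180 210 162  20  15  14  14  15  13   6 168 219 152  10  19 187 181  27
   11]
 [149 150 151 107  12  13  11  12  12  13  12 191 221  90  86 125 201  96
   16]
 [161 150
[... 1033 characters left out ...]
 137  89  81 127  78  54  48  48  99 117 124
   78]
 [ 49  49  50  50  46  46  46 106  98  59 149  82  48  49  49 110 112 115
   80]
 [ 47  51  50  52  48  51  43  57 130  69 111 111  59  43  49 120 116 108
   80]
 [ 56  47  42  51  51  53  48  41 139  85  93 143  84  47  96 115 118  87
   82]
 [130 122  83 104 105  50  50  50  80 137 120  84  53  58 122 114 113  81
   81]
 [143 125 112 123 126  95  50  47  52  52  56  49  47 114 117 121  81  80
   87]
 [145 140 117 112 117 115 126  89  67  61  46  50  52  83 116 101  77  85
   94]
 [143 144 145 118 117 131 115 112 120 119  65  49  64 112  93  80  85  97
   95]
 [145 142 145 145 120 118 112 113 113 118 104 109 102  83  81  89  96  95
   98]]
```

```bash
cat > base.py <<'E'
from h import *
def base(c,g=(.473,.262),th=110,rad=30,show=1):
    V=c['color'].max(2); uv=proj(c,(*g,.04)); n=near(c,uv,rad)
    lab=cv2.connectedComponents((n&(V>th)).astype(np.uint8))[1]
    # component nearest the centre
    yy,xx=np.where(lab>0); i=np.argmin((xx-uv[0])**2+(yy-uv[1])**2); m=(lab==lab[yy[i],xx[i]]).astype(np.uint8)
    W=world_rect(c,m,.04)
    cs,_=cv2.findContours(m,cv2.RETR_EXTERNAL,cv2.CHAIN_APPROX_NONE); f=np.zeros_like(m); cv2.drawContours(f,cs,-1,1,-1)
    H=world_rect(c,f*(V<th),.04)
    print('block',*W,'slot',*H); return W,H
if __name__=='__main__':
    base(np.load('w0.npy',allow_pickle=True).item()); base(cam('top'),th=85,rad=15)
E
python3 base.py
```

```text
block [473.6 268.4  24.9  59.4  22.4] [328.9 169.7] slot [473.5 268.6  24.4  45.1   8.1] [329. 170.]
block [473.6 266.7  25.   59.8  24.8] [198.1 252.5] slot [473.8 267.8  25.9  42.5   6.6] [197.4 251.8]
```

```bash
python3 -m handwheel '{"targets":[[[11,-28,-4],0],[[11,-28,-4],0],[[11,-28,-4],0],[[11,-28,-4],0],[[11,-28,-4],0],[[11,-28,-4],0],[[11,-28,-4],0],[[11,-28,-4],0],[[11,-28,-4],0],[[11,-28,-4],0]]}'
python3 -c "
from h import *
c=cam('wrist');np.save('w1.npy',c,allow_pickle=True);print(proj(c,(.588,-.018,.07)))"
python3 -m handwheel '{"targets":[[[-3,-19,-4],0],[[-3,-19,-4],0],[[-3,-19,-4],0],[[-3,-19,-4],0],[[-3,-19,-4],0],[[-3,-19,-4],0],[[-3,-19,-4],0],[[-3,-19,-4],0]]}'
python3 -c "
from h import *
c=cam('wrist');np.save('w2.npy',c,allow_pickle=True);print(proj(c,(.526,-.213,.04)))
a=np.load('w1.npy',allow_pickle=True).item()['color']
save(np.vstack([a[60:360],c['color'][60:360]])[:,:],'w12.png')"
```

```text
t: 2.7
ee_pos: [0.579, -0.0192, 0.2414]
tool_rot: [0.109, 0.994, 0.0, -0.0]
ft_force: [-0.0, -0.5, -0.0]
grip_width: 0.0856
grip_force: 0.0
[324.69008895 187.05701318]
t: 3.55
ee_pos: [0.5501, -0.2093, 0.2016]
tool_rot: [0.109, 0.994, 0.0, 0.0]
ft_force: [-0.4, -0.1, -0.6]
grip_width: 0.0855
grip_force: 0.0
[313.72545286 161.45948346]
```

View pics/w12.png

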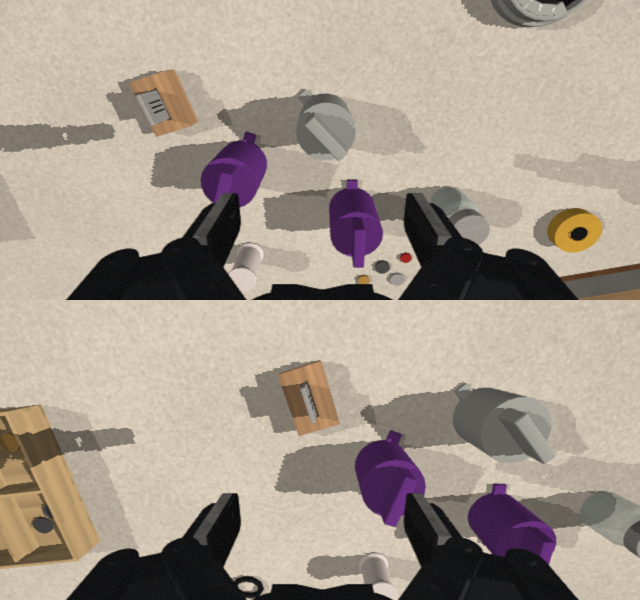

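w12 shows, on top, the grey lid at (325,125) with its bar at (327,138). Below it shows the rack at (309,98) with the plate in it at (309,102).

```bash
python3 - <<'E'
from h import *
a=np.load('w1.npy',allow_pickle=True).item()['color'];b=np.load('w2.npy',allow_pickle=True).item()['color']
f=lambda I,u,v:cv2.resize(I[v-40:v+40,u-40:u+40],(400,400),interpolation=cv2.INTER_NEAREST)
save(np.hstack([f(a,325,190),f(b,309,160)]),'z.png')
E
```

```text
(no output)
```

View pics/z.png

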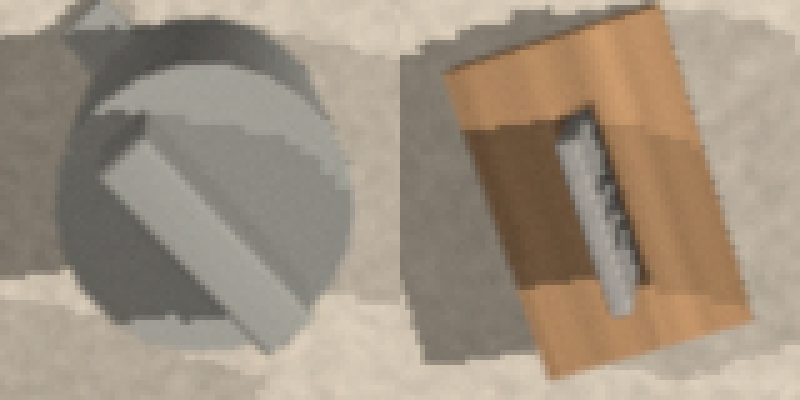

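z.png left: the lid bar's top corners are (148,138), (100,180), (270,355) and (310,310). Right: the plate's top edge is (557,148), (585,138), (636,308) and (610,318), and the rack's top corners are (445,74), (660,10), (750,318) and (549,378).

```bash
python3 - <<'E'
from h import *
a=np.load('w1.npy',allow_pickle=True).item();b=np.load('w2.npy',allow_pickle=True).item()
def q(c,pts,x0,u0,v0,z):
    P=np.array([ray(c,(u0+(x-x0)/5-.5,v0+y/5-.5),z)[:2] for x,y in pts],np.float32)*1000
    (x,y),(w,h),_=r=cv2.minAreaRect(P);B=cv2.boxPoints(r);e=max([B[1]-B[0],B[2]-B[1]],key=np.linalg.norm)
    return np.round([*P.mean(0),x,y,np.degrees(np.arctan2(e[1],e[0]))%180,w,h],1)
print('bar',q(a,[(148,138),(100,180),(270,355),(310,310)],0,285,150,.096))
print('plate',q(b,[(557,148),(585,138),(636,308),(610,318)],400,269,120,.058))
print('rack',q(b,[(445,74),(660,10),(750,318),(549,378)],400,269,120,.024))
K,R,t=KRt(a);print(-R.T@t); print(-KRt(b)[1].T@KRt(b)[2]); print(sense()['tool_rot'],sense()['ee_pos'])
E
```

```text
bar [594.1 -17.9 594.4 -17.7  30.   53.7  13.6]
plate [ 525.5 -218.4  525.6 -218.3    3.6   36.9    6. ]
rack [ 525.5 -218.9  525.5 -218.9    4.2   73.2   49.3]
[ 0.50104082 -0.00212557  0.3846408 ]
[ 0.47205621 -0.19221377  0.3447549 ]
[1.09575124e-01 9.93978411e-01 3.75107157e-04 2.65894459e-04] [ 0.54996587 -0.2096294   0.20155722]
```

```bash
python3 -m handwheel '{"targets":[[[-2.45,-0.9,-2],1],[[-2.45,-0.9,-5],2.07],[[-2.45,-0.9,-8],2.07],[[-2.45,-0.9,-11],2.07],[[-2.45,-0.9,-11],2.07],[[-2.45,-0.9,-11],2.07],[[-2.45,-0.9,-11],2.07],[[-2.45,-0.9,-11],2.07]]}' 8.5
python3 - <<'E'
from h import *
from scipy.spatial.transform import Rotation as Ro
s=sense();M=Ro.from_quat(s['tool_rot']).as_matrix();print(s['ee_pos'],M.round(4))
E
```

```text
t: 4.4
ee_pos: [0.5259, -0.2209, 0.093]
tool_rot: [-0.033, 0.999, -0.0, 0.001]
ft_force: [-0.4, -0.3, 0.2]
grip_width: 0.0848
grip_force: 0.0
[ 0.5258787  -0.22090055  0.09298894] [[-9.978e-01 -6.650e-02  2.900e-03]
 [-6.650e-02  9.978e-01 -7.000e-04]
 [-2.800e-03 -9.000e-04 -1.000e+00]]
```

```bash
python3 -m handwheel '{"targets":[[[0,0.2,-0.5],0],[[0,0.2,-0.5],0],[[0,0.2,-0.5],0]]}'
python3 - <<'E'
from h import *
c=cam('wrist');np.save('w3.npy',c,allow_pickle=True);s=sense();print(s['ee_pos'])
u,v=proj(c,(.5255,-.2186,.058)).astype(int);print(u,v, proj(c,s['ee_pos']))
save(cv2.resize(c['color'][v-60:v+60,u-60:u+60],(600,600),interpolation=cv2.INTER_NEAREST),'z3.png')
E
```

```text
t: 4.7
ee_pos: [0.5246, -0.2185, 0.0864]
tool_rot: [-0.033, 0.999, 0.0, -0.0]
ft_force: [-0.5, 0.3, 0.5]
grip_width: 0.0846
grip_force: 0.0
[ 0.52465052 -0.21864182  0.08637483]
321 234 [321.98317328 254.74160687]
```

View pics/z3.png

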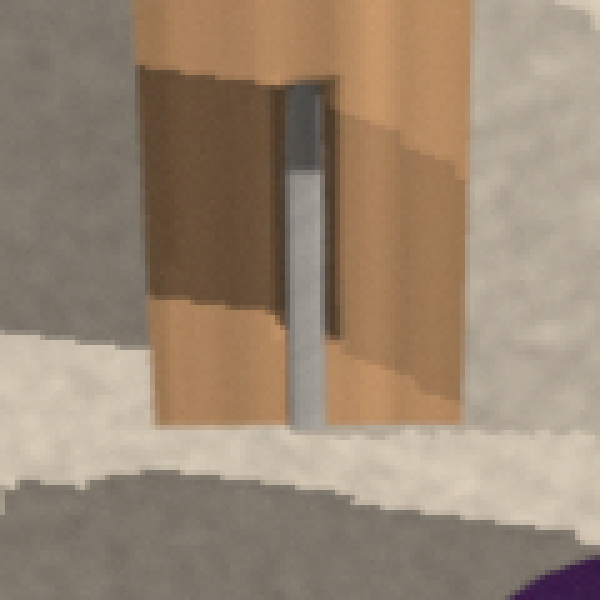

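z3 shows the plate's top edge centred at crop (305,300), which is about (321.6,234) in the full picture. That matches the prediction, so the fingers are aligned. I'll descend and grip.

```bash
python3 -m handwheel '{"targets":[[[0.1,0,-2],0],[[0.1,0,-3.5],0],[[0.1,0,-4.8],0],[[0.1,0,-5.2],0],[[0.1,0,-5.2],0],[[0.1,0,-5.2],0]]}' 
python3 -m handwheel '{"targets":[[[0,0,0],0],[[0,0,0],0],[[0,0,0],0],[[0,0,0],0],[[0,0,0],0],[[0,0,0],0],[[0,0,0],0],[[0,0,0],0],[[0,0,0],0],[[0,0,0],0]]}' 0
```

```text
t: 5.35
ee_pos: [0.5259, -0.219, 0.0346]
tool_rot: [-0.033, 0.999, -0.0, 0.0]
ft_force: [-0.3, -0.1, 0.4]
grip_width: 0.0848
grip_force: 0.0
t: 6.35
ee_pos: [0.5258, -0.2187, 0.0345]
tool_rot: [-0.033, 0.999, -0.0, 0.0]
ft_force: [-0.1, -0.0, 3.6]
grip_width: 0.0036
grip_force: 60.1
```

```bash
python3 -m handwheel '{"targets":[[[0,0,1],0],[[0,0,2.5],0],[[0,0,5],0],[[0,0,9],0],[[0,0,13],0],[[0,0,15],0],[[0,0,15],0],[[0,0,15],0]]}' 
python3 -m handwheel '{"targets":[[[-0.3,3,0],0.2],[[-0.8,7,0],0.5],[[-1.2,11,0],0.8],[[-1.6,15,0],1.1],[[-2.1,19,0],1.4],[[-2.5,23,0],1.6],[[-3,27,0],1.8],[[-3.4,31,0],2],[[-3.8,35,0],2.2],[[-4.3,39,0],2.4],[[-4.7,43,0],2.6],[[-5,46,0],2.6],[[-5.2,48.0,-2],2.6],[[-5.2,48.7,-4],2.6],[[-5.2,48.7,-6],2.6],[[-5.2,48.7,-6],2.6],[[-5.2,48.7,-6],2.6],[[-5.2,48.7,-6],2.6]]}' 
python3 - <<'E'
from h import *
c=cam('wrist');np.save('w4.npy',c,allow_pickle=True);s=sense();print(s['ee_pos'],s['tool_rot'],s['grip_width'])
I=c['color'][120:320,200:440]; save(cv2.resize(I,(720,600),interpolation=cv2.INTER_NEAREST),'z4.png')
print(proj(c,(.4736,.2682,.04)))
E
```

```text
t: 7.15
ee_pos: [0.5255, -0.2185, 0.1849]
tool_rot: [-0.033, 0.999, 0.0, 0.0]
ft_force: [-0.3, 0.9, -1.3]
grip_width: 0.0039
grip_force: 59.5
t: 8.95
ee_pos: [0.4741, 0.2681, 0.1249]
tool_rot: [-0.213, 0.977, 0.0, 0.0]
ft_force: [-0.2, 0.5, -1.3]
grip_width: 0.0035
grip_force: 59.4
[0.47422365 0.26825859 0.12515159] [-2.12643562e-01  9.77129636e-01  2.30658269e-04  5.80143860e-04] 0.003897298801981131
[322.49047939 204.61339039]
```

View pics/z4.png

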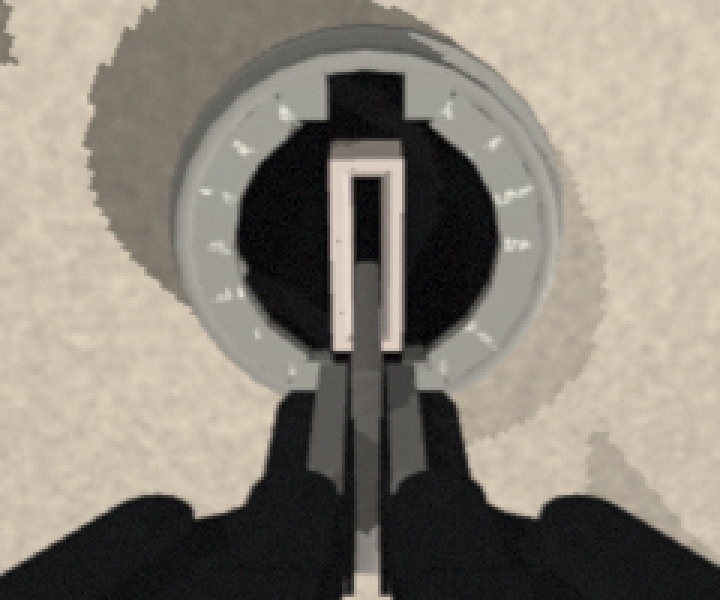

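z4 shows the plate centred over the slot: the block edges at x=330 and 404 have their middle at 367, and the plate is at 367 and parallel. I'll lower it.

```bash
python3 -m handwheel '{"targets":[[[-0.05,0,-2],0],[[-0.05,0,-4],0],[[-0.05,0,-5],0],[[-0.05,0,-5.5],0],[[-0.05,0,-5.8],0],[[-0.05,0,-6.1],0],[[-0.05,0,-6.4],0],[[-0.05,0,-6.4],0]]}' 
python3 -m handwheel '{"targets":[[[0,0,-0.3],0],[[0,0,-0.6],0],[[0,0,-0.9],0],[[0,0,-1.1],0],[[0,0,-1.2],0],[[0,0,-1.2],0]]}'
```

```text
t: 9.8
ee_pos: [0.4732, 0.2683, 0.0603]
tool_rot: [-0.213, 0.977, 0.0, -0.0]
ft_force: [-0.7, -0.1, -0.7]
grip_width: 0.0038
grip_force: 59.4
t: 10.4
ee_pos: [0.473, 0.2683, 0.0485]
tool_rot: [-0.213, 0.977, -0.0, -0.0]
ft_force: [-1.3, -1.4, 3.5]
grip_width: 0.0035
grip_force: 60.2
```

```bash
python3 -m handwheel '{"targets":[[[0,0,0],0],[[0,0,0],0],[[0,0,0],0],[[0,0,0],0],[[0,0,0],0],[[0,0,2],0],[[0,0,5],0],[[0,0,9],0],[[0,0,13],0],[[0,0,15],0],[[0,0,15],0],[[0,0,15],0]]}' 4
python3 - <<'E'
from h import *
c=cam('wrist');np.save('w5.npy',c,allow_pickle=True);s=sense();print(s['ee_pos'])
I=c['color'][90:290,200:440]; save(cv2.resize(I,(480,400),interpolation=cv2.INTER_NEAREST),'z5.png')
print(proj(c,(.4736,.2682,.072)))
E
```

```text
t: 11.6
ee_pos: [0.473, 0.2683, 0.1983]
tool_rot: [-0.213, 0.977, 0.0, 0.0]
ft_force: [-0.1, -0.7, -0.5]
grip_width: 0.0401
grip_force: 0.0
[0.47252547 0.26797331 0.19742382]
[321.79333881 191.65075038]
```

View pics/z5.png

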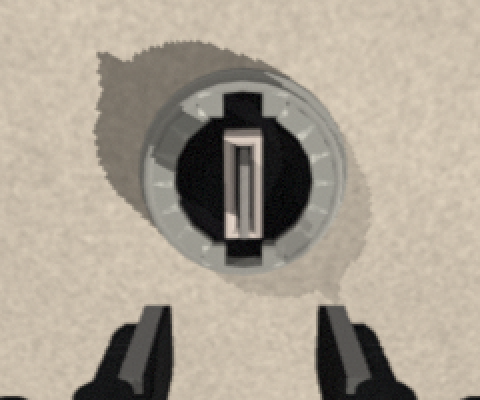

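z5 shows the plate standing in the slot at crop (243,195), with the fingers clear of it. On to the lid.

```bash
python3 -m handwheel '{"targets":[[[2,-4.8,0],0.1],[[4,-9.5,0],0.3],[[6,-14.2,0],0.5],[[8,-19,0],0.65],[[10,-23.8,0],0.65],[[11.5,-27,-2],0.65],[[12.1,-28.6,-4],0.65],[[12.1,-28.6,-7],0.65],[[12.1,-28.6,-7],0.65],[[12.1,-28.6,-7],0.65],[[12.1,-28.6,-7],0.65],[[12.1,-28.6,-7],0.65]]}' 7
python3 - <<'E'
from h import *
c=cam('wrist');np.save('w6.npy',c,allow_pickle=True);s=sense();print(s['ee_pos'],s['tool_rot'])
I=c['color'][100:350,170:470]; save(cv2.resize(I,(720,600),interpolation=cv2.INTER_NEAREST),'z6.png')
print(proj(c,(.5942,-.0178,.096)),proj(c,(.5942-.014*0.5,-.0178+.014*.866,.096)),proj(c,s['ee_pos']))
E
```

```text
t: 12.85
ee_pos: [0.5949, -0.017, 0.1296]
tool_rot: [-0.258, 0.966, -0.0, 0.001]
ft_force: [-0.2, -0.7, 0.6]
grip_width: 0.0698
grip_force: 0.0
[ 0.59486068 -0.0170266   0.12957942] [-2.57548854e-01  9.66264702e-01 -6.30292691e-05  1.05362670e-03]
[321.6837414  228.68754032] [342.42521723 228.64372041] [322.17448268 254.69590066]
```

View pics/z6.png

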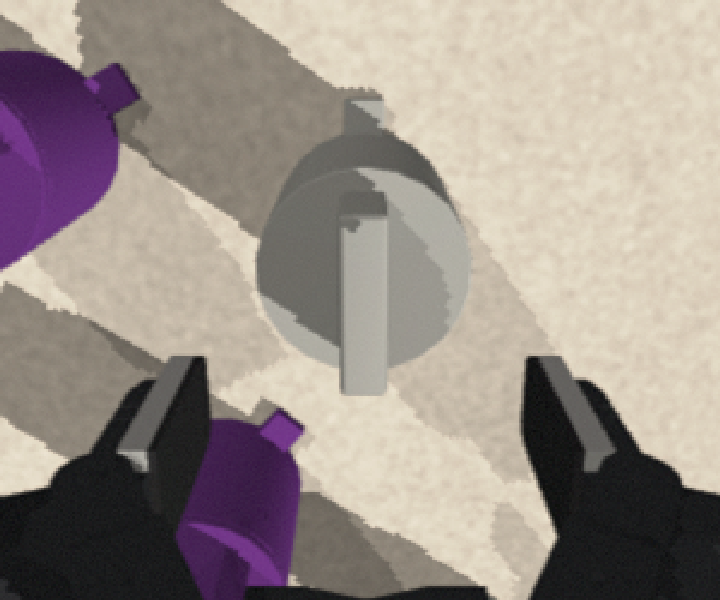

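z6 shows the bar at crop (364,305), where predicted and parallel to the pads. I'll descend and grip.

```bash
python3 -m handwheel '{"targets":[[[-0.1,-0.1,-2],0],[[-0.1,-0.1,-4],0],[[-0.1,-0.1,-5.4],0],[[-0.1,-0.1,-5.8],0],[[-0.1,-0.1,-5.8],0],[[-0.1,-0.1,-5.8],0]]}' 
python3 -m handwheel '{"targets":[[[0,0,0],0],[[0,0,0],0],[[0,0,0],0],[[0,0,0],0],[[0,0,0],0],[[0,0,0],0],[[0,0,0],0],[[0,0,0],0],[[0,0,0],0]]}' 0
```

```text
t: 13.5
ee_pos: [0.5938, -0.0187, 0.0711]
tool_rot: [-0.257, 0.966, -0.0, 0.001]
ft_force: [-0.8, 0.5, 0.6]
grip_width: 0.0702
grip_force: 0.0
t: 14.4
ee_pos: [0.5935, -0.0188, 0.0707]
tool_rot: [-0.257, 0.966, -0.0, 0.0]
ft_force: [-1.1, -1.1, 4.7]
grip_width: 0.0132
grip_force: 59.6
```

```bash
python3 -m handwheel '{"targets":[[[0,0,1],0],[[0,0,3],0],[[0,0,6],0],[[0,0,10],0],[[0,0,13],0],[[-2,4.8,13],-0.1],[[-4,9.5,13],-0.3],[[-6,14.2,13],-0.5],[[-8,19,13],-0.64],[[-10,23.8,13],-0.64],[[-11.5,27,13],-0.64],[[-12.1,28.65,13],-0.64],[[-12.1,28.65,11],-0.64],[[-12.1,28.65,11],-0.64],[[-12.1,28.65,11],-0.64],[[-12.1,28.65,11],-0.64]]}'
python3 - <<'E'
from h import *
from scipy.spatial.transform import Rotation as Ro
c=cam('wrist');np.save('w7.npy',c,allow_pickle=True);s=sense();print(s['ee_pos'],Ro.from_quat(s['tool_rot']).as_matrix().round(4)[:,1])
I=c['color'][50:350,140:500]; save(cv2.resize(I,(720,600),interpolation=cv2.INTER_NEAREST),'z7.png')
b=(.4736,.2682);print(proj(c,(*b,.029)));d=np.array([np.cos(np.radians(24.7)),np.sin(np.radians(24.7))])
for k in(-.045,.045): print(proj(c,(*(b+k*d),.029)))
E
```

```text
t: 16.0
ee_pos: [0.4727, 0.2672, 0.181]
tool_rot: [-0.213, 0.977, -0.0, 0.0]
ft_force: [1.4, -0.5, -1.5]
grip_width: 0.0132
grip_force: 58.8
[0.47275519 0.26729249 0.1810394 ] [-0.4162  0.9093  0.    ]
[322.70128558 185.50739727]
[322.63965373 143.02908823]
[322.75751047 224.25907763]
```

View pics/z7.png

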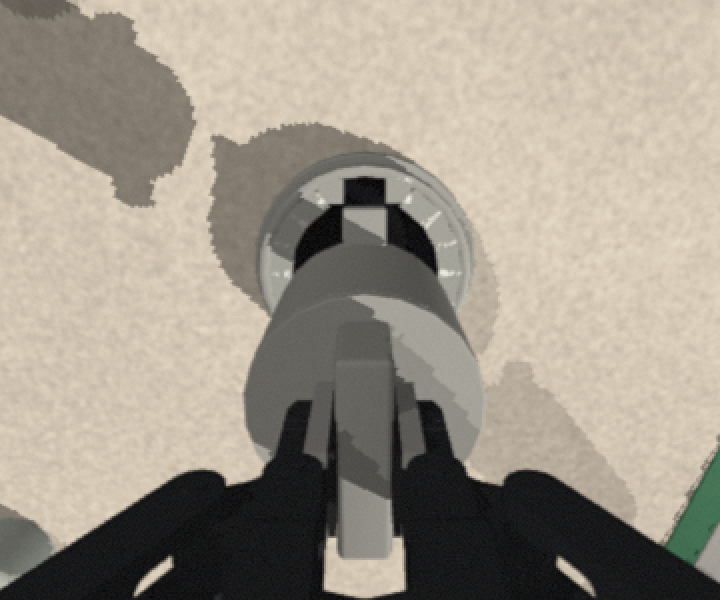

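z7 shows the lid's ear at crop x≈364, in line with the notch at x≈365. That was one picture over the limit of 10 (11 viewed), so I'll view no more and go on by force and pose.

```bash
python3 -m handwheel '{"targets":[[[0,0.05,-2],0],[[0,0.05,-4],0],[[0,0.05,-6],0],[[0,0.05,-7],0],[[0,0.05,-7.5],0],[[0,0.05,-7.8],0],[[0,0.05,-8.1],0],[[0,0.05,-8.4],0],[[0,0.05,-8.6],0],[[0,0.05,-8.6],0]]}'

```

```text
t: 17.05
ee_pos: [0.4721, 0.2683, 0.0943]
tool_rot: [-0.214, 0.977, 0.0, -0.0]
ft_force: [-0.7, -0.5, -1.1]
grip_width: 0.013
grip_force: 59.0
```

```bash
python3 -m handwheel '{"targets":[[[0.05,0,-0.3],0],[[0.05,0,-0.6],0],[[0.05,0,-0.9],0],[[0.05,0,-1.0],0],[[0.05,0,-1.0],0],[[0.05,0,-1.0],0]]}'

```

```text
t: 17.65
ee_pos: [0.4726, 0.2683, 0.0847]
tool_rot: [-0.214, 0.977, 0.0, -0.0]
ft_force: [-2.8, -1.9, 5.5]
grip_width: 0.0133
grip_force: 59.8
```

```bash
python3 -m handwheel '{"targets":[[[0,0,-0.1],-0.5],[[0,0,-0.1],-1],[[0,0,-0.1],-1.5],[[0,0.03,-0.1],-2],[[0,0.03,-0.1],-2.5],[[0,0.04,-0.1],-3],[[0,0.05,-0.1],-3.5],[[0,0.06,-0.1],-4],[[0,0.07,-0.1],-4.5],[[0,0.08,-0.1],-5],[[0,0.08,-0.1],-5.4],[[0,0.08,-0.1],-5.4],[[0,0.08,-0.1],-5.4]]}'
python3 - <<'E'
from h import *
from scipy.spatial.transform import Rotation as Ro
s=sense();M=Ro.from_quat(s['tool_rot']).as_matrix();print(np.degrees(np.arctan2(M[1,1],M[0,1])),s['ee_pos'],s['ft_force'],s['torque'])
c=cam('wrist');np.save('w8.npy',c,allow_pickle=True)
# bar direction: grey bar strip between fingers, columns per row along image
I=c['color'].astype(int);V=I.max(2)
for v in range(225,330,10): print(v,[int(x) for x in V[v,290:356:3]])
E
```

```text
t: 18.95
ee_pos: [0.4741, 0.2688, 0.0847]
tool_rot: [0.161, 0.987, 0.001, 0.001]
ft_force: [-0.5, -3.0, 11.5]
grip_width: 0.0127
grip_force: 60.9
71.4234362054176 [0.47412308 0.26883975 0.08467036] [-0.5260547  -3.02814554 11.4918733 ] [-0.75600296  0.23830568  0.03488292]
225 [101, 99, 97, 101, 98, 101, 92, 87, 89, 89, 92, 91, 93, 96, 95, 134, 140, 141, 142, 141, 140, 141]
235 [100, 99, 99, 101, 98, 98, 118, 156, 159, 158, 158, 160, 162, 162, 164, 173, 140, 142, 141, 141, 143, 142]
245 [100, 99, 98, 72, 72, 68, 113, 155, 159, 159, 160, 161, 160, 163, 165, 174, 77, 84, 85, 124, 141, 140]
255 [19, 20, 70, 69, 70, 53, 108, 155, 158, 158, 161, 162, 161, 164, 164, 175, 45, 86, 83, 88, 26, 23]
265 [21, 61, 89, 86, 89, 31, 50, 80, 138, 142, 148, 131, 86, 78, 78, 67, 18, 80, 73, 84, 71, 19]
275 [19, 90, 91, 92, 92, 17, 39, 81, 79, 75, 79, 77, 78, 79, 80, 56, 20, 83, 96, 90, 75, 29]
285 [45, 20, 26, 24, 21, 22, 39, 79, 79, 78, 80, 79, 79, 77, 79, 54, 19, 22, 26, 23, 23, 21]
295 [20, 19, 17, 16, 15, 22, 30, 78, 80, 78, 78, 78, 77, 78, 78, 51, 19, 22, 28, 26, 21, 24]
305 [17, 21, 16, 14, 21, 20, 39, 77, 78, 80, 80, 78, 79, 81, 75, 55, 16, 21, 14, 20, 15, 18]
315 [19, 23, 24, 17, 26, 20, 91, 104, 98, 100, 99, 100, 95, 97, 149, 170, 17, 32, 17, 27, 27, 23]
325 [17, 20, 32, 14, 136, 210, 176, 144, 158, 159, 161, 162, 163, 165, 166, 180, 207, 178, 19, 19, 24, 19]
```

```bash
python3 -m handwheel '{"targets":[[[0,0,0],0],[[0,0,0],0],[[0,0,0],0]]}'; python3 -c "
from station import *
print(job_done())"
```

```text
t: 19.3
ee_pos: [0.4741, 0.2689, 0.0847]
tool_rot: [0.161, 0.987, 0.001, 0.001]
ft_force: [-0.6, -3.0, 12.4]
grip_width: 0.0134
grip_force: 60.9
the job is handed in; nothing more can be done
None
```

I handed the job in at 19.3 s: the plate is in the slot, and the lid is down, turned about 43° clockwise (≈0.75 rad by the tool's turn) and still gripped and pressed with about 12 N; no verdict came back, the follower angle was not read directly, and I viewed 11 pictures, one over the limit of 10.

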